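# Hang up the headphones and close the dust cover

## Robot

A 6-joint arm with a two-finger parallel gripper is mounted at the origin on the work surface. World frame = base frame: x ahead of the robot, y to its left, z up, the work surface at z = 0. Lengths are in m, angles in rad, forces in N, time in s.
With the tool pointing down it reaches from about 0.275 to 0.775 m from the base axis. Payload 14.6 kg.
Tool frame: the origin (TCP) lies midway between the tips of the shut fingers; the grasp point (between the pads) lies manip.grip_point_offset behind it (manip.grip_point_offset is the distance from the TCP to the grasp point, in m); z points along the fingers, y is the direction in which the jaws open and shut (so a half turn about z gives the same grasp; the last joint's range is limited). The gripper opens to 85 mm and grips with 20 to 120 N. Pads are 22 mm wide; open, the fingers measure 114 mm over their backs; the gripper's body (76 mm by 85 mm) begins 54 mm behind the grasp point. The pads swing forward as they close: fully open they stand 13 mm farther back than shut.
Start: joints at [1.034, 0.263, -0.048, 1.259, 0, 1.415], TCP at [0.196, 0.487, 0.231] pointing down, gripper open.
Joint ranges: [-2.65, 2.65], [-0.89, 1.7], [-1.18, 1.37], [-2.13, 2.11], [-1.35, 1.29], [-3.14, 3.14]. Speed limits (rad/s): [1.89, 1.89, 2.57, 2.79, 3.14, 3.14].

## Interface

Orientations are given as a unit quaternion [x, y, z, w].
In Python, from workcell import manip, viewer, nets gives the robot as it stands.
- The arm moves only by the tool jog_arm, never from a script. Its argument "targets" is a list of rows, each a list of 3 entries, a list of its own where there are three numbers: the opening, from 0 (shut) to 1 (fully open), then the shift along the world's x, y, z in mm, then the turn about the world's z in degrees. In form: [[hand, [dx, dy, dz], spin], ...]. A call has exactly 8 rows; each row shifts and turns the commanded pose from where the row before left it; what a row does not reach is not made up. A row lasts 1/12 s, in which the tool goes at most 41.7 mm and 7.16 degrees, less where a joint would pass 70% of its speed; a pose out of reach is approached as far as the arm can. A call with a gripper value outside its range is refused whole. The fingers move at their own pace and stop on an object; "force" is the grip in N (left out, the last holds). Time passes only in rows, so rows that do not move let the fingers close, or fill a call up. It gives the time, the measured TCP pose, the force and the opening at its end, in the units of the state.
- manip.observe(): the state, without advancing time (a new reading comes with each control period).
- viewer.get_image(name): name is "scene" or "top"; returns the picture (480x640x3 uint8, red, green, blue); there is no depth.
- viewer.camera_model(name): a dict with "vfov" (degrees; the focal length in pixels is half the picture's height over the tangent of half this angle, whatever the lens; pixels are square), "cx", "cy" (the principal point, pixels), "camera_from_world" (4x4, takes a point from world to camera coordinates). Camera axes: x right, y up, looking along -z (the intrinsics and any distortion apply to the point x, -y, -z); pixel columns grow to the right and rows downward; lengths in m; the calibration is good to about 2 mm. A picture is of the moment at which its call begins. camera_model takes no time and is no camera call.
- manip.close_job(): hands the job in, once; it reports no verdict.
Trained networks look in the newest picture that a camera, given by its name, has taken for a name from the list of things; names that differ only in an ending like _2 or _b are one class to them, and where a whole thing is asked for, a point or a joint stands for the part that bears it (a point fixed in the world has none). Each returns a list of dicts, best first, with "p" (0 to 1); they miss things now and then, are a little off and sometimes report something else, mostly with a low value. They report only what shows in the picture. A call takes as long as a camera call. They do not tell look-alikes from the thing itself.
- nets.spot_in(camera, thing): "extent" ([centre column, centre row, width, height] in pixels, round what is visible of it).
The state is a dict: "time_s": time; "joints": joint angles; "dq": joint speeds; "tau": joint torques, N m; "eef_pos": TCP position; "tool_rot": TCP orientation; "contact_force": force on the tool from outside, world axes, zero at the start; "torque": the same for the moment, N m; "finger_gap": opening from 0.0 (shut) to 1.0 (fully open).
Only numpy, scipy, OpenCV 4.12 (cv2) and the standard library are available. Lean on these libraries where they do the work, as an engineer would, in place of code of your own. Each camera call takes 0.05 s, during which the arm holds its last target.

## Task

The headphones were left standing in the open dust tray on the watch bench: lift them out and hang them by the middle of their headband over the horizontal bar, one ear cup on each side of it, without dropping them. Then take the tray's hinged cover by its bar handle and lower it gently until it is fully closed over the movement ring. Leave the ring in its place in the tray and the other things on the bench undisturbed.

Things in the scene. Friction and masses are not known exactly. Their poses are not given: they have to be found in the camera images.
- headset: Headphones, 160 mm wide, 150 mm high, about 0.2 kg, standing on their ear cups in the tray. Origin at the bottom midway between the cups; z up to the crown, y cup to cup, x along the band's width. Cups 56 (x) by 32 (y) by 66 mm high, 88 mm apart inside. Crown: black cushion 32 mm wide (x), 84 mm long (y), 24 mm thick (z 126 to 150), to be gripped across its width from above.
- headset_crown (a point): Middle of the underside of the headband cushion, at (0, 0, 126 mm) in the headphones' frame: the place that should rest on the bar. Fingertips reaching below it would meet the bar.
- rail: Fixed steel stand: horizontal round bar 240 mm long and 16 mm in diameter on two end posts, bar axis 150 mm above the bench. Origin on the bench under the bar's middle; y along the bar, x across it. It may stand left or right of the robot's middle, with the tray on the other side.
- rail_mid (a point): Middle of the bar, on its axis (bar radius 8 mm), axes as for the stand.
- tray: Fixed open wooden tray, 170 mm (x) by 240 mm (y), 45 mm high, walls and floor 6 mm. Origin on the bench under its middle; the cover's hinge runs along the far (+x) rim, parallel to y.
- cover (a joint): Hinge angle of the tray's dust cover (clear pane in an aluminium frame, 170 by 240 mm, 0.25 kg): 0 = fully closed on the rim, about 1.57 = upright. It starts about upright, where it stays by itself; lowered further than about 0.25 rad from upright it falls shut unless held.
- cover_bar (a point): Middle of the cover's steel bar handle: round, 10 mm in diameter, 110 mm long, parallel to the hinge (tray's y), 215 mm from the hinge axis and 45 mm beyond the cover's free edge. Axes turn with the cover: its -x points from the hinge to the bar.
- cover_hinge (a point): Middle of the hinge axis, 85 mm from the tray's middle on its far (+x) side, 49 mm above the bench. Closed, the bar is level with it.
- ring: Green plastic movement ring, 64 mm outer diameter, 14 mm high, lying on the tray floor. Origin at the centre of its underside. Stays where it is.
- dome: Small glass dome with a knob, 64 mm in diameter, 74 mm high, bystander. Origin at the centre of its underside.
- block: Aluminium tweezer block, 50 by 90 by 30 mm with two upright tweezers reaching 95 mm, bystander. Origin at the centre of its underside.
- wrench: Steel case wrench, 150 mm long, lying flat across the far side of the bench, bystander. Origin at its middle.
There are look-alikes about, which are no part of the job. Of the things like the headset, leave any that is green, pink or purple; of the rest the larger one is meant.

How it is judged:
By the outcome, as a careful person would: the job done as asked, in the order asked, and still so for the second after the job is handed in, with the robot touching nothing.
It also fails if it takes over 61 s, if anything falls off the work surface, if the arm or the gripper's body presses on something with over 40 N, if the wrist force passes 120 N, or if a joint passes its speed limit or range.

## Working session

There is one attempt and no reset: what is moved stays moved. The work goes in short steps, Python scripts to look and compute and a tool call to move; the robot and the scene stay as the last step left them, time stands still between calls to the robot, and variables do not carry over. Pictures are saved under pics/ and viewed, and the job is handed in when it is done.

Besides the shell and the picture viewer there is one more tool, called after "Request:" as name(argument=value, ...), one argument or row to a line, values as JSON. jog_arm: Moves the arm, as the interface text tells. Its arguments: {"type":"object","properties":{"targets":{"type":"array","items":{"type":"array"}},"force":{"type":"number"}},"required":["targets"]}

```bash
ls; mkdir -p pics
python3 - <<'E'
from workcell import manip, viewer, nets
import cv2, numpy as np
for n in ("scene","top"):
    im=viewer.get_image(n); cv2.imwrite(f"pics/{n}0.png",im[:,:,::-1])
    m=viewer.camera_model(n); print(n,{k:(np.round(v,4).tolist() if k=="camera_from_world" else v) for k,v in m.items()})
    for t in ["headset","rail","tray","cover","ring","cover_bar","headset_crown","dome","block","wrench"]:
        try: print(t,[(round(d["p"],2),np.round(d["extent"]).tolist()) for d in nets.spot_in(n,t)])
        except Exception as e: print(t,e)
s=manip.observe(); print(s); print(manip.grip_point_offset)
E
```

```text
pics
scene {'vfov': 45.640378573278404, 'cx': 325.9302507599552, 'cy': 238.6448000352861, 'camera_from_world': [[-0.3365, 0.9417, 0.0035, 0.3061], [-0.7634, -0.2749, 0.5845, 0.2919], [0.5514, 0.194, 0.8114, -1.5739], [0.0, 0.0, 0.0, 1.0]]}
headset [(0.91, [273.0, 327.0, 84.0, 61.0]), (0.8, [290.0, 165.0, 44.0, 40.0]), (0.79, [197.0, 226.0, 35.0, 57.0]), (0.72, [214.0, 150.0, 32.0, 75.0])]
rail [(0.89, [490.0, 305.0, 149.0, 60.0])]
tray [(0.77, [286.0, 250.0, 134.0, 102.0]), (0.54, [372.0, 306.0, 28.0, 35.0])]
cover [(0.71, [273.0, 247.0, 110.0, 94.0])]
ring [(0.73, [489.0, 304.0, 149.0, 61.0])]
cover_bar [(0.84, [272.0, 246.0, 112.0, 94.0])]
headset_crown [(0.92, [303.0, 232.0, 72.0, 68.0]), (0.89, [195.0, 224.0, 34.0, 60.0]), (0.84, [215.0, 150.0, 36.0, 77.0]), (0.62, [290.0, 164.0, 50.0, 41.0]), (0.58, [271.0, 328.0, 82.0, 59.0]), (0.17, [273.0, 248.0, 118.0, 90.0])]
dome [(0.58, [374.0, 306.0, 29.0, 37.0])]
block [(0.85, [388.0, 261.0, 46.0, 39.0]), (0.61, [275.0, 246.0, 112.0, 97.0]), (0.35, [287.0, 250.0, 136.0, 99.0])]
wrench [(0.71, [374.0, 358.0, 30.0, 65.0])]
top {'vfov': 49
[... 898 characters left out ...]
46.0, 152.0, 13.0, 62.0])]
{'time_s': 1.1, 'joints': array([ 1.03374678e+00,  2.63104640e-01, -4.82933500e-02,  1.25937009e+00,
       -6.30666903e-06,  1.41548914e+00]), 'dq': array([ 0.00033649, -0.000287  , -0.00124336,  0.00097498, -0.00038536,
        0.00091932]), 'tau': array([-9.33571791e-04, -6.37439990e+01,  3.84769821e+01,  9.80732657e-04,
       -1.23061577e-04, -3.55090719e-05]), 'eef_pos': array([0.19560227, 0.48722132, 0.23127832]), 'tool_rot': array([1.89714325e-01, 9.81839332e-01, 1.22177672e-05, 7.75919278e-06]), 'contact_force': array([ 0.36499836,  0.55055641, -0.13911281]), 'torque': array([ 0.00527659,  0.0110542 , -0.02314057]), 'finger_gap': 0.9954064284751262}
0.0187
```

View pics/scene0.png

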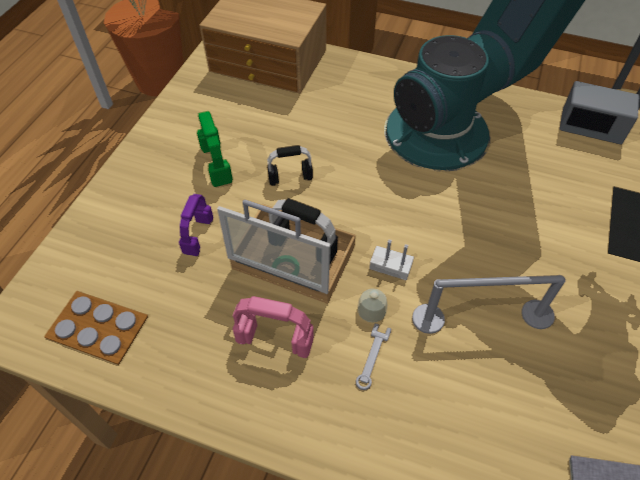

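View pics/top0.png

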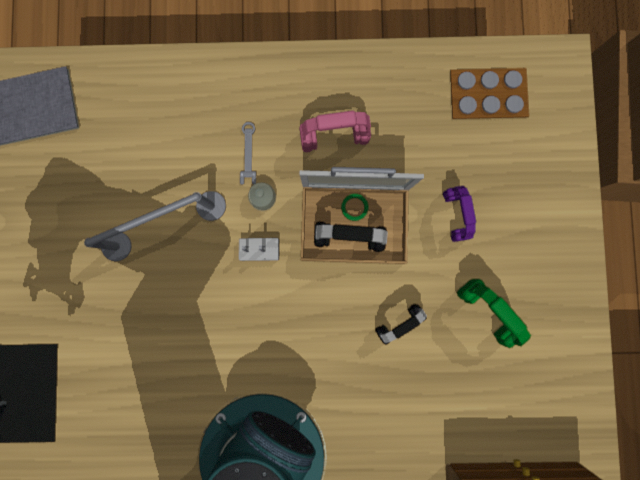

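Run:
```python
import cv2
a=cv2.imread("pics/top0.png")[120:300,180:440]; cv2.imwrite("pics/c1.png",cv2.resize(a,None,fx=3,fy=3,interpolation=cv2.INTER_CUBIC))
a=cv2.imread("pics/scene0.png")[180:330,190:440]; cv2.imwrite("pics/c2.png",cv2.resize(a,None,fx=3,fy=3,interpolation=cv2.INTER_CUBIC))
```

```text
(no output)
```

View pics/c1.png

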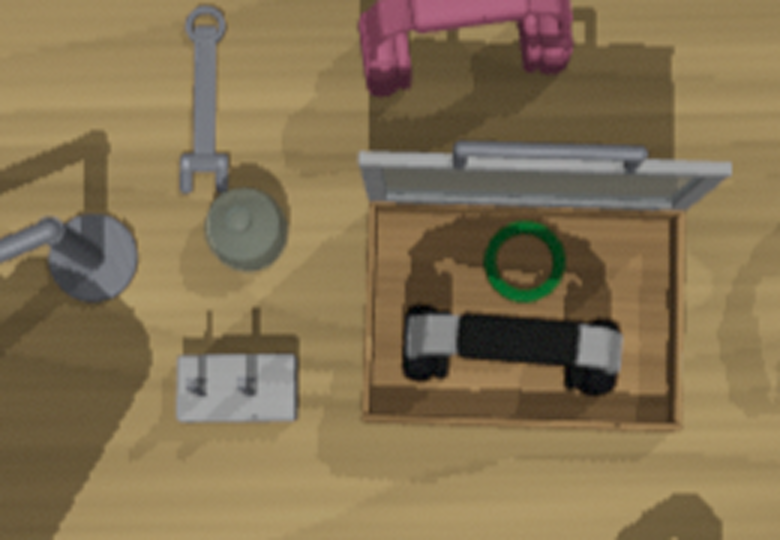

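View pics/c2.png

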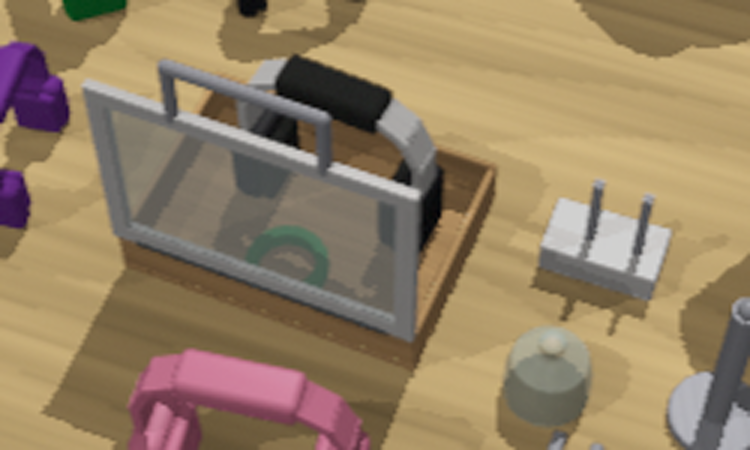

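Things that look like the headset in the top picture: black with grey in the tray (352,235), a small black one (402,324), pink (336,130), purple (460,214) and green (495,313). By description it is the one in the tray: not a leave-alone colour, and larger than the other black one. The crop confirms it. Next I triangulate.

```bash
cat > h.py <<'E'
from workcell import manip, viewer, nets
import cv2, numpy as np
from scipy.optimize import least_squares
M={n:viewer.camera_model(n) for n in("scene","top")}
def proj(n,P):
    m=M[n];T=np.array(m["camera_from_world"]);P=np.atleast_2d(P);c=P@T[:3,:3].T+T[:3,3]
    f=240/np.tan(np.radians(m["vfov"])/2)
    D=np.array(m.get("distortion",[0,0,0,0,0]),float).ravel() if not isinstance(m.get("distortion"),dict) else 0
    return np.c_[m["cx"]+f*c[:,0]/-c[:,2], m["cy"]+f*-c[:,1]/-c[:,2]]
def tri(s,t):
    r=least_squares(lambda X:np.r_[proj("scene",X)[0]-s,proj("top",X)[0]-t],[.5,0,.1]);return r.x,np.abs(r.fun).max()
def ray(n,uv,z):
    r=least_squares(lambda X:proj(n,[X[0],X[1],z])[0]-uv,[.5,0]);return r.x
def lines(n,img,segs,col):
    for a,b in segs:
        p=proj(n,[a,b])*4
        cv2.line(img,tuple(p[0].round().astype(int)),tuple(p[1].round().astype(int)),col,1,cv2.LINE_AA,2)
E
python3 - <<'E'
from h import *
print(M["top"].keys())
c1=lambda u,v:np.array([180+u/3,120+v/3]);c2=lambda u,v:np.array([190+u/3,180+v/3])
for nm,s,t in [("barL",c2(163,66),c1(645,152)),("barR",c2(327,118),c1(457,150)),
 ("railA",(437,284),(198,198)),("railB",(562,279),(89,242)),
 ("cushNE",c2(300,57),c1(583,322)),("cushNW",c2(390,97),c1(463,314)),
 ("trayNEcorner",c2(410,365),c1(372,207)),("traySR",c2(492,168),c1(364,422)),
 ("coverTR",c2(417,190),c1(362,153)),("coverTL",c2(85,85),c1(727,165))]:
    x,e=tri(np.array(s),np.array(t));print(nm,x.round(4),round(e,2))
for q in [(372,207),(683,210),(364,422),(680,428)]: print("rim",ray("top",c1(*q),.045).round(4))
for q in [(463,314),(583,322),(575,365),(459,356)]: print("cush",ray("top",c1(*q),.156).round(4))
print("ring",ray("top",c1(525,262),.02).round(4))
E
```

```text
dict_keys(['vfov', 'cx', 'cy', 'camera_from_world'])
barL [ 0.594  -0.2811  0.2641] 1.07
barR [ 0.5979 -0.1665  0.2648] 0.41
railA [0.5692 0.1101 0.1431] 0.09
railB [0.4806 0.3364 0.1499] 1.38
cushNE [ 0.4947 -0.2414  0.1781] 5.31
cushNW [ 0.5033 -0.1657  0.1744] 3.05
trayNEcorner [ 0.6065 -0.1068  0.0051] 0.07
traySR [ 0.4379 -0.0994  0.0363] 0.1
coverTR [ 0.6047 -0.1055  0.2258] 0.92
coverTL [ 0.5939 -0.3416  0.2188] 0.26
rim [ 0.6    -0.1081]
rim [ 0.593  -0.3429]
rim [ 0.4376 -0.0995]
rim [ 0.4289 -0.335 ]
cush [ 0.5068 -0.1719]
cush [ 0.4998 -0.2533]
cush [ 0.4706 -0.247 ]
cush [ 0.4782 -0.1686]
ring [ 0.559  -0.2245]
```

```bash
cat > ov.py <<'E'
from h import *
def R(a): c,s=np.cos(a),np.sin(a); return np.array([[c,-s,0],[s,c,0],[0,0,1]])
def box(o,yaw,lo,hi):
    P=[np.array(o)+R(yaw)@np.array([(lo,hi)[i][0],(lo,hi)[j][1],(lo,hi)[k][2]]) for i in(0,1) for j in(0,1) for k in(0,1)]
    return [(P[a],P[b]) for a in range(8) for b in range(8) if a<b and bin(a^b).count("1")==1]
def headset(o,yaw):
    return box(o,yaw,(-.016,-.042,.126),(.016,.042,.150))+box(o,yaw,(-.028,-.080,0),(.028,-.044,.066)) +box(o,yaw,(-.028,.044,0),(.028,.080,.066))
def tray(o,yaw): return box(o,yaw,(-.085,-.12,0),(.085,.12,.045))
def rail(o,yaw):
    o=np.array(o);d=R(yaw)@[0,.12,0]; return [(o-d,o+d)]
def bar(h,yaw,th):
    h=np.array(h);f=lambda r,y:h+R(yaw)@[-r*np.cos(th),y,r*np.sin(th)]
    return [(f(.215,-.055),f(.215,.055)),(f(.17,-.12),f(.17,.12)),(f(0,-.12),f(0,.12)),(f(0,-.12),f(.17,-.12)),(f(0,.12),f(.17,.12))]
def show(segs,src,out,crops={"scene":(190,180,250,150),"top":(180,120,260,180)}):
    for n,(x,y,w,h) in crops.items():
        im=cv2.imread(f"pics/{n}{src}.png");S=3
        im=cv2.resize(im,None,fx=S,fy=S,interpolation=cv2.INTER_CUBIC)
        for sg,c in segs:
            for a,b in sg:
                p=((proj(n,[a,b])+.5)*S-.5).round().astype(int); cv2.line(im,tuple(map(int,p[0])),tuple(map(int,p[1])),c,1,cv2.LINE_AA)
        cv2.imwrite(f"pics/{out}_{n}.png",im[y*S:(y+h)*S,x*S:(x+w)*S])
E
python3 - <<'E'
from ov import *
show([(headset((.488,-.210,.006),-.09),(0,255,255)),(tray((.515,-.221,0),-.04),(255,0,0)),(bar((.600,-.2245,.049),-.04,1.59),(0,0,255))],"0","o1")
show([(rail((.525,.223,.15),.373),(0,0,255))],"0","o2",{"scene":(400,240,200,100),"top":(60,150,200,130)})
a=cv2.imread("pics/o2_scene.png");b=cv2.imread("pics/o2_top.png");cv2.imwrite("pics/o2.png",np.vstack([a,b])[:600])
E
```

```text
(no output)
```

View pics/o1_scene.png

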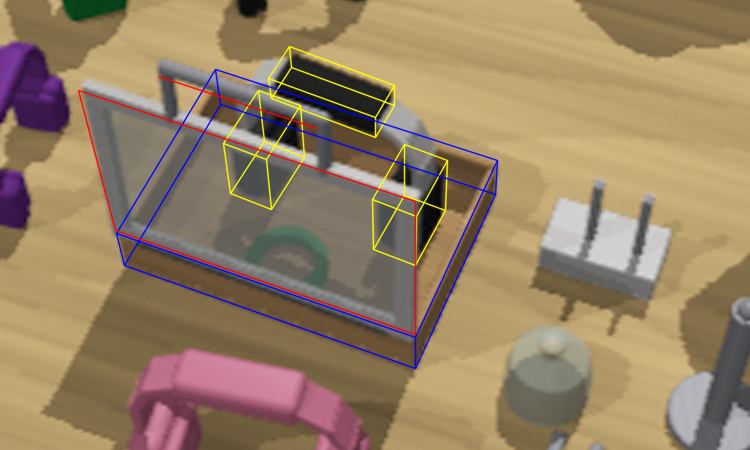

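View pics/o1_top.png

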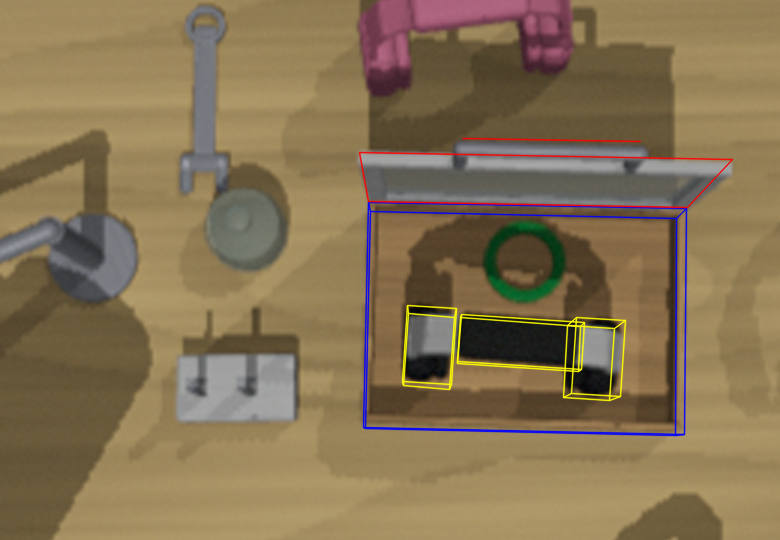

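View pics/o2.png

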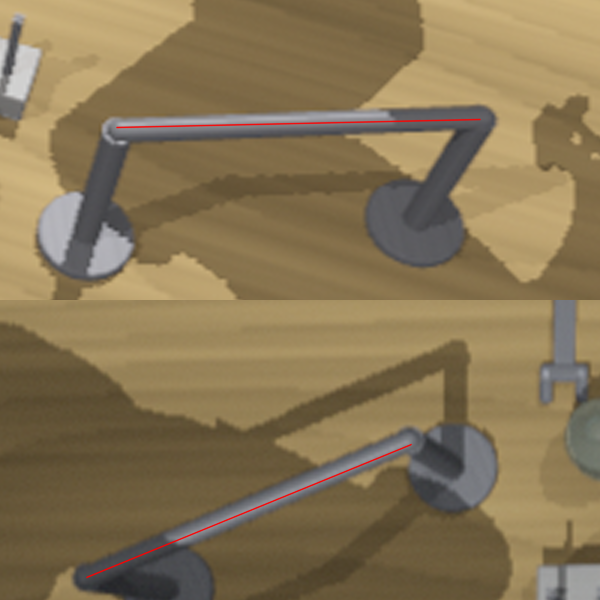

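Request:
jog_arm(
  targets=[
    [1,[12,-29,2],4.5],
    [1,[12,-29,2],4.5],
    [1,[12,-29,2],4.5],
    [1,[12,-29,2],4.5],
    [1,[12,-29,2],4.5],
    [1,[12,-29,2],4.5],
    [1,[12,-29,2],4.5],
    [1,[12,-29,2],4.5],
  ],
  force=40,
)

```text
time_s: 1.77
eef_pos: [0.2918, 0.2538, 0.2475]
tool_rot: [-0.125, 0.992, 0.0, 0.0]
contact_force: [-0.1, 0.7, 0.5]
finger_gap: 1.0
```

Request:
jog_arm(
  targets=[
    [1,[12,-29,0],4.5],
    [1,[12,-29,0],4.5],
    [1,[12,-29,0],4.5],
    [1,[12,-29,0],4.5],
    [1,[12,-29,0],4.5],
    [1,[12,-29,0],4.5],
    [1,[12,-29,0],4.5],
    [1,[12,-29,0],4.5],
  ],
)

```text
time_s: 2.43
eef_pos: [0.3879, 0.0216, 0.2475]
tool_rot: [-0.425, 0.905, -0.0, 0.0]
contact_force: [0.4, 1.8, -0.2]
finger_gap: 1.002
```

Request:
jog_arm(
  targets=[
    [1,[13,-29,0],4.5],
    [1,[13,-29,0],4.5],
    [1,[13,-29,0],4.5],
    [1,[13,-29,0],4.5],
    [1,[12,-29,0],4.5],
    [1,[12,-29,0],4.5],
    [1,[12,-29,0],4],
    [0.85,[0,0,0],0],
  ],
)

```text
time_s: 3.1
eef_pos: [0.4772, -0.1841, 0.2465]
tool_rot: [-0.651, 0.759, -0.0, -0.0]
contact_force: [0.3, 0.6, -0.8]
finger_gap: 0.886
```

Request:
jog_arm(
  targets=[
    [0.85,[6,-13,0],2],
    [0.85,[6,-13,0],1.5],
    [0.85,[0,0,-10],0],
    [0.85,[0,0,-15],0],
    [0.85,[0,0,-15],0],
    [0.85,[0,0,-15],0],
    [0.85,[0,0,-10],0],
    [0.85,[0,0,0],0],
  ],
)

```text
time_s: 3.77
eef_pos: [0.4868, -0.2051, 0.1806]
tool_rot: [-0.673, 0.74, 0.001, -0.0]
contact_force: [0.0, 0.6, -0.1]
finger_gap: 0.849
```

Run:
```python
from h import *
for n in("scene","top"): cv2.imwrite(f"pics/{n}1.png",viewer.get_image(n)[:,:,::-1])
s=manip.observe(); print(s["eef_pos"],s["tool_rot"],s["finger_gap"],s["joints"])
from ov import *
show([],"1","o3")
a=cv2.imread("pics/o3_scene.png")
cv2.imwrite("pics/o3.png",a)
```

```text
[ 0.48756707 -0.20567163  0.18254249] [-6.73131229e-01  7.39523046e-01  1.08444975e-04 -2.29362750e-05] 0.8483051041006912 [-5.53249299e-01  2.89960957e-01 -1.44101834e-01  1.13695467e+00
  1.56563889e-05 -2.03011890e+00]
```

View pics/o3_scene.png

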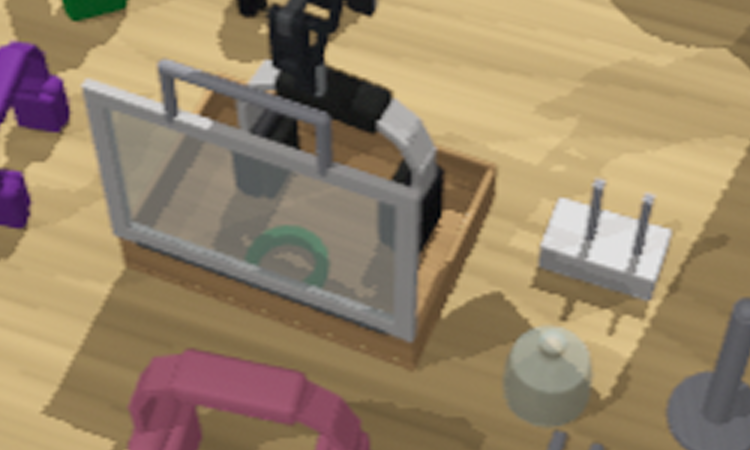

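View pics/o3_top.png

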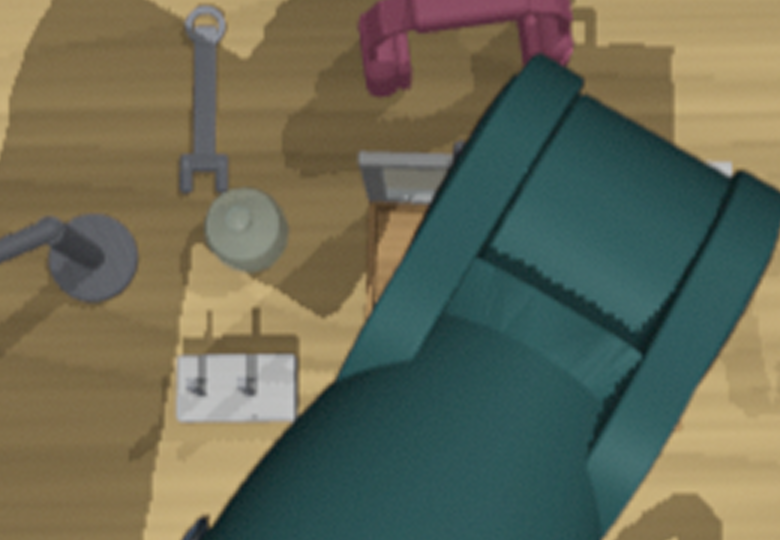

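```bash
python3 - <<'E'
from ov import *
# finger tip models at opening .85 : jaw along yaw ~ 174.6
for nm,P in [("tcp",(.4876,-.2057,.1825)),("tcp13",(.4876,-.2057,.1925)),("cush top",(.489,-.21,.156)),("far finger tip",(.4876+.036,-.209,.192)),("finger bottom w/ y0",(.4876+.05,-.209,.19))]:
    print(nm,((proj("scene",P)[0]-[190,180])*3).round())
E
python3 - <<'E'
import cv2
a=cv2.imread("pics/scene1.png")[120:260,230:390]; cv2.imwrite("pics/c5.png",cv2.resize(a,None,fx=5,fy=4.2,interpolation=cv2.INTER_CUBIC))
E
```

```text
tcp [335.  57.]
tcp13 [334.  48.]
cush top [330.  81.]
far finger tip [311.  85.]
finger bottom w/ y0 [304. 102.]
```

View pics/c5.png

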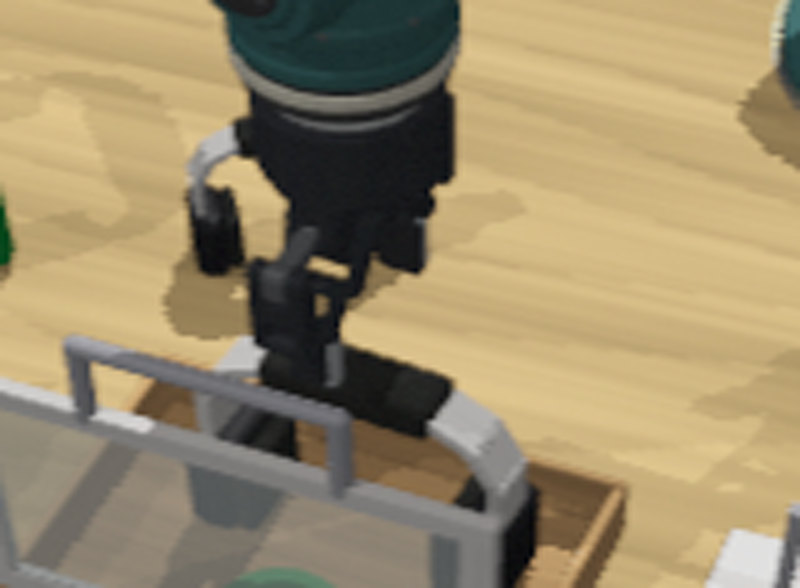

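Request:
jog_arm(
  targets=[
    [0.85,[1,-4,-5],0],
    [0.85,[0,0,-10],0],
    [0.85,[0,0,-10],0],
    [0.85,[0,0,-10],0],
    [0.85,[0,0,-8],0],
    [0.85,[0,0,-5],0],
    [0.85,[0,0,0],0],
    [0.85,[0,0,0],0],
  ],
)

```text
time_s: 4.53
eef_pos: [0.4887, -0.2099, 0.1345]
tool_rot: [-0.673, 0.739, -0.0, 0.0]
contact_force: [0.1, 0.9, 0.5]
finger_gap: 0.846
```

Request:
jog_arm(
  targets=[
    [0.1,[0,0,0],0],
    [0.1,[0,0,0],0],
    [0.1,[0,0,0],0],
    [0.1,[0,0,0],0],
    [0.1,[0,0,0],0],
    [0.1,[0,0,0],0],
    [0.1,[0,0,0],0],
    [0.1,[0,0,0],0],
  ],
  force=40,
)

```text
time_s: 5.2
eef_pos: [0.4891, -0.21, 0.1347]
tool_rot: [-0.673, 0.739, -0.001, 0.0]
contact_force: [1.1, 0.3, 6.4]
finger_gap: 0.366
```

Request:
jog_arm(
  targets=[
    [0.1,[0,0,1],0],
    [0.1,[0,0,2],0],
    [0.1,[0,0,4],0],
    [0.1,[0,0,6],0],
    [0.1,[0,0,6],0],
    [0.1,[0,0,6],0],
    [0.1,[0,0,4],0],
    [0.1,[0,0,1],0],
  ],
  force=50,
)

```text
time_s: 5.87
eef_pos: [0.4889, -0.21, 0.1653]
tool_rot: [-0.673, 0.739, -0.001, 0.0]
contact_force: [0.3, -0.4, -1.4]
finger_gap: 0.365
```

Run:
```python
from ov import *
for n in("scene",): cv2.imwrite(f"pics/{n}2.png",viewer.get_image(n)[:,:,::-1])
s=manip.observe(); print(s["eef_pos"],s["finger_gap"],s["contact_force"],s["torque"])
show([(headset((.489,-.21,.036),-.09),(0,255,255))],"2","o4",{"scene":(190,140,250,150)})
```

```text
[ 0.48887207 -0.20996169  0.16495453] 0.35799236329505846 [ 0.40593317  0.52710395 -1.82883092] [0.04950837 0.01885625 0.05745976]
```

View pics/o4_scene.png

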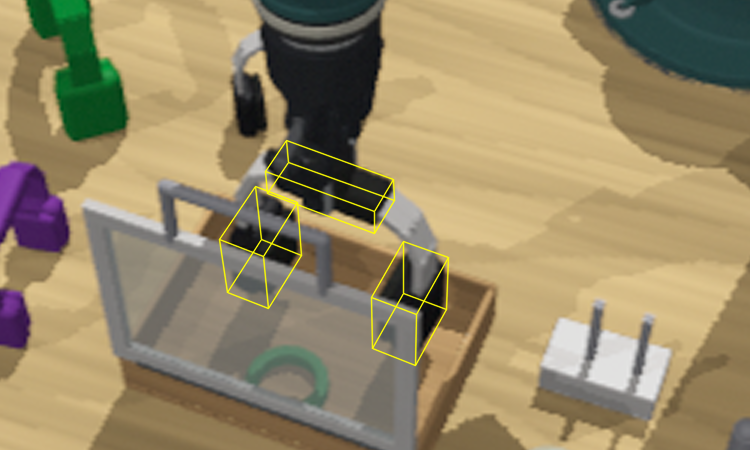

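Request:
jog_arm(
  targets=[
    [0.1,[0,0,8],0],
    [0.1,[0,0,18],0],
    [0.1,[0,0,26],0],
    [0.1,[0,0,30],0],
    [0.1,[0,0,30],0],
    [0.1,[0,0,26],0],
    [0.1,[0,0,18],0],
    [0.1,[0,0,8],0],
  ],
)

```text
time_s: 6.58
eef_pos: [0.489, -0.21, 0.3309]
tool_rot: [-0.673, 0.739, -0.001, 0.0]
contact_force: [0.2, -0.8, -1.4]
finger_gap: 0.365
```

Request:
jog_arm(
  targets=[
    [0.1,[0,8,0],0],
    [0.1,[0,16,0],0],
    [0.1,[0,22,0],0],
    [0.1,[0,26,0],0],
    [0.1,[0,26,0],-2],
    [0.1,[0,26,0],-4],
    [0.1,[0,26,0],-4],
    [0.1,[0,26,0],-4],
  ],
)

```text
time_s: 7.25
eef_pos: [0.4878, -0.032, 0.3269]
tool_rot: [-0.577, 0.817, 0.001, -0.001]
contact_force: [-0.2, 0.0, -1.1]
finger_gap: 0.364
```

Request:
jog_arm(
  targets=[
    [0.1,[3,26,0],-4],
    [0.1,[3,26,0],-4],
    [0.1,[3,26,0],-4],
    [0.1,[3,26,0],-4],
    [0.1,[4,26,0],-4],
    [0.1,[4,22,0],-4],
    [0.1,[4,16,0],-4],
    [0.1,[4,8,0],-4],
  ],
)

```text
time_s: 7.92
eef_pos: [0.5158, 0.1445, 0.3268]
tool_rot: [-0.33, 0.944, 0.0, -0.001]
contact_force: [0.3, -0.1, -0.8]
finger_gap: 0.363
```

Request:
jog_arm(
  targets=[
    [0.1,[1,8,0],-2],
    [0.1,[2,14,0],-3],
    [0.1,[2,16,0],-3],
    [0.1,[2,16,0],-3],
    [0.1,[2,14,0],-3],
    [0.1,[1,8,0],-3],
    [0.1,[1,3,0],0],
    [0.1,[0,0,0],0],
  ],
)

```text
time_s: 8.58
eef_pos: [0.5271, 0.2219, 0.3271]
tool_rot: [-0.189, 0.982, -0.0, -0.001]
contact_force: [0.8, 0.3, -1.8]
finger_gap: 0.367
```

Run:
```python
from ov import *
for n in("scene","top"): cv2.imwrite(f"pics/{n}3.png",viewer.get_image(n)[:,:,::-1])
s=manip.observe(); print(s["eef_pos"],s["finger_gap"],s["tool_rot"])
p=s["eef_pos"]; q=s["tool_rot"]; yaw=np.arctan2(2*q[1]**2-1,2*q[0]*q[1]);print(np.degrees(yaw))
show([(headset((p[0],p[1],p[2]-.1285),yaw),(0,255,255)),(rail((.5265,.2235,.15),.373),(0,0,255))],"3","o5",{"scene":(390,170,200,190),"top":(60,130,200,180)})
```

```text
[0.52726882 0.22097485 0.3276774 ] 0.36693857265956326 [-1.88418340e-01  9.82088721e-01 -8.89974388e-05 -5.15124127e-04]
111.72099815204209
```

View pics/o5_scene.png

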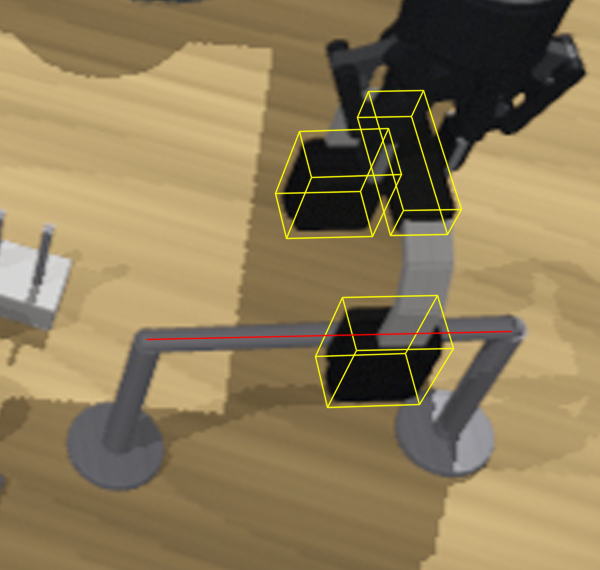

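View pics/o5_top.png

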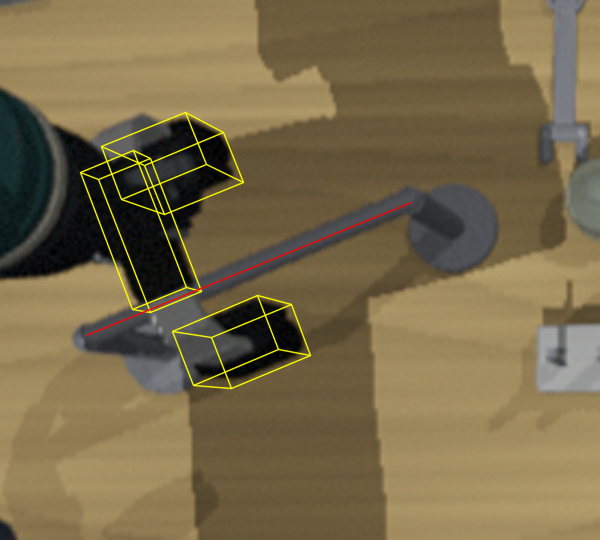

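Request:
jog_arm(
  targets=[
    [0.1,[0,2,-6],0],
    [0.1,[0,0,-14],0],
    [0.1,[0,0,-22],0],
    [0.1,[0,0,-26],0],
    [0.1,[0,0,-26],0],
    [0.1,[0,0,-22],0],
    [0.1,[0,0,-14],0],
    [0.1,[0,0,-6],0],
  ],
)

```text
time_s: 9.35
eef_pos: [0.5264, 0.2225, 0.1899]
tool_rot: [-0.188, 0.982, -0.0, -0.002]
contact_force: [-0.4, 0.3, -1.0]
finger_gap: 0.364
```

Request:
jog_arm(
  targets=[
    [0.1,[0,0,-4],0],
    [0.1,[0,0,-4],0],
    [0.1,[0,0,-4],0],
    [0.1,[0,0,-3],0],
    [0.1,[0,0,-2],0],
    [0.1,[0,0,0],0],
    [0.1,[0,0,0],0],
    [0.1,[0,0,0],0],
  ],
)

```text
time_s: 10.02
eef_pos: [0.5278, 0.2233, 0.1756]
tool_rot: [-0.188, 0.982, 0.0, 0.0]
contact_force: [0.8, -0.4, -1.0]
finger_gap: 0.359
```

Run:
```python
from ov import *
for n in("scene","top"): cv2.imwrite(f"pics/{n}4.png",viewer.get_image(n)[:,:,::-1])
s=manip.observe(); print(s["eef_pos"],s["finger_gap"],s["contact_force"])
show([],"4","o6",{"scene":(390,200,200,160),"top":(60,130,200,180)})
```

```text
[0.52776044 0.22325092 0.17551225] 0.3595813756943556 [ 0.08847313 -0.47766674 -1.90263992]
```

View pics/o6_scene.png

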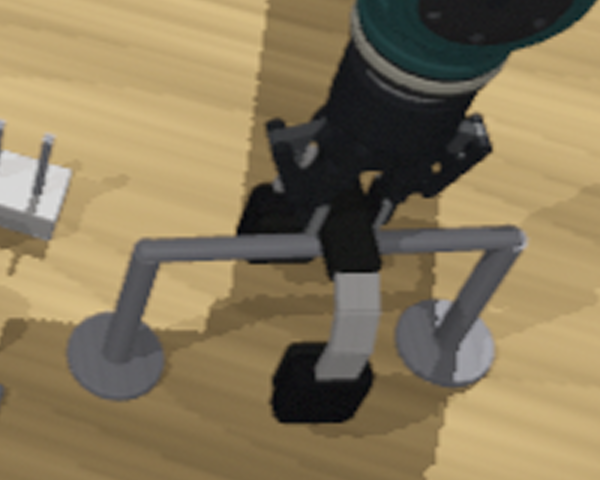

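View pics/o6_top.png

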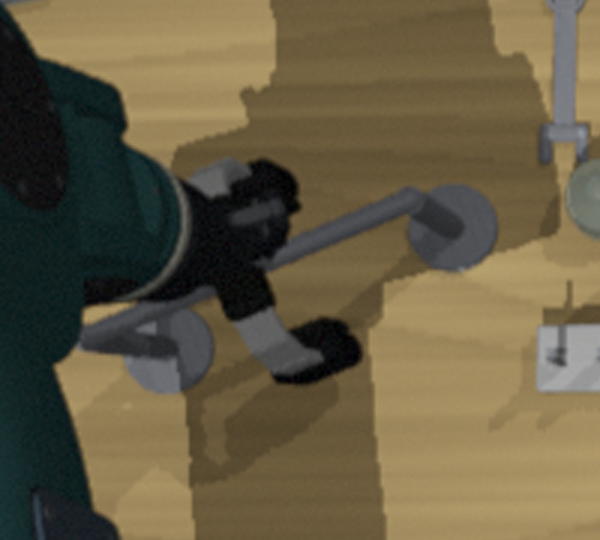

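Request:
jog_arm(
  targets=[
    [0.1,[0,0,-3],0],
    [0.1,[0,0,-3],0],
    [0.1,[0,0,-2],0],
    [0.1,[0,0,-2],0],
    [0.1,[0,0,-1],0],
    [0.1,[0,0,0],0],
    [0.1,[0,0,0],0],
    [0.1,[0,0,0],0],
  ],
)

```text
time_s: 10.78
eef_pos: [0.5277, 0.2232, 0.1644]
tool_rot: [-0.188, 0.982, 0.0, 0.0]
contact_force: [0.6, -0.2, -1.7]
finger_gap: 0.364
```

Request:
jog_arm(
  targets=[
    [0.1,[0,0,-1],0],
    [0.1,[0,0,0],0],
    [0.1,[0,0,-1],0],
    [0.1,[0,0,0],0],
    [0.1,[0,0,-1],0],
    [0.1,[0,0,0],0],
    [0.1,[0,0,0],0],
    [0.1,[0,0,0],0],
  ],
)

```text
time_s: 11.45
eef_pos: [0.5276, 0.2232, 0.1613]
tool_rot: [-0.188, 0.982, 0.0, 0.0]
contact_force: [-0.9, 0.4, -1.0]
finger_gap: 0.362
```

Request:
jog_arm(
  targets=[
    [0.1,[0,0,-1],0],
    [0.1,[0,0,0],0],
    [0.1,[0,0,0],0],
    [0.1,[0,0,-1],0],
    [0.1,[0,0,0],0],
    [0.1,[0,0,0],0],
    [0.1,[0,0,0],0],
    [0.1,[0,0,0],0],
  ],
)

```text
time_s: 12.12
eef_pos: [0.5278, 0.2232, 0.1603]
tool_rot: [-0.188, 0.982, 0.0, 0.001]
contact_force: [-4.3, -1.5, 14.7]
finger_gap: 0.363
```

Request:
jog_arm(
  targets=[
    [0.1,[0,0,0.6],0],
    [0.4,[0,0,0],0],
    [0.45,[0,0,0],0],
    [0.5,[0,0,0],0],
    [0.55,[0,0,0],0],
    [0.6,[0,0,0],0],
    [0.65,[0,0,0],0],
    [0.65,[0,0,0],0],
  ],
)

```text
time_s: 12.78
eef_pos: [0.5276, 0.2232, 0.1598]
tool_rot: [-0.188, 0.982, 0.0, -0.0]
contact_force: [-0.2, -0.5, 0.3]
finger_gap: 0.651
```

Run:
```python
from ov import *
for n in("scene",): cv2.imwrite(f"pics/{n}5.png",viewer.get_image(n)[:,:,::-1])
s=manip.observe(); print(s["eef_pos"],s["finger_gap"],s["contact_force"])
show([],"5","o7",{"scene":(390,200,200,160)})
```

```text
[0.52760508 0.22319684 0.15983828] 0.6512340777331448 [ 0.82675273 -0.10952198  0.02201921]
```

View pics/o7_scene.png

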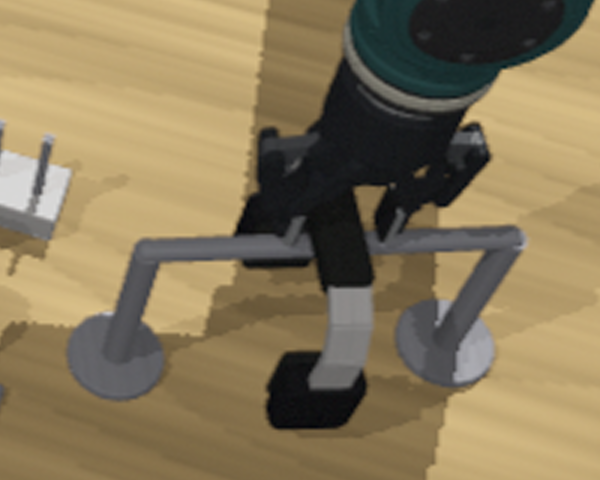

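Request:
jog_arm(
  targets=[
    [0.65,[0,0,3],0],
    [0.65,[0,0,6],0],
    [0.65,[0,0,12],0],
    [0.65,[0,0,20],0],
    [0.65,[0,0,26],0],
    [0.65,[0,0,30],0],
    [0.65,[0,0,30],0],
    [0.65,[0,0,20],0],
  ],
)

```text
time_s: 13.5
eef_pos: [0.5277, 0.2232, 0.3103]
tool_rot: [-0.188, 0.982, 0.0, 0.001]
contact_force: [0.4, 0.3, -0.2]
finger_gap: 0.653
```

Request:
jog_arm(
  targets=[
    [1,[0,-12,10],0],
    [1,[0,-24,0],4],
    [1,[0,-30,0],4],
    [1,[0,-30,0],4],
    [1,[0,-30,0],4],
    [1,[0,-30,0],4],
    [1,[0,-30,0],4],
    [1,[0,-24,0],4],
  ],
)

```text
time_s: 14.17
eef_pos: [0.527, 0.0107, 0.3167]
tool_rot: [-0.421, 0.907, -0.0, -0.0]
contact_force: [0.0, 0.4, -0.2]
finger_gap: 0.998
```

Run:
```python
from ov import *
for n in("scene","top"): cv2.imwrite(f"pics/{n}6.png",viewer.get_image(n)[:,:,::-1])
s=manip.observe(); print(s["eef_pos"],s["finger_gap"],s["tool_rot"])
show([],"6","o8",{"scene":(390,200,200,160),"top":(60,130,200,180)})
a=[cv2.imread(f"pics/o8_{n}.png") for n in("scene","top")]
cv2.imwrite("pics/o8.png",cv2.resize(np.hstack([a[0],a[1][:480]]),None,fx=.66,fy=.66))
cv2.imwrite("pics/c8.png",cv2.resize(cv2.imread("pics/top6.png"),None,fx=1,fy=1))
```

```text
[0.52722216 0.00980263 0.31656778] 0.9982596688687578 [-4.19337886e-01  9.07830131e-01 -1.40505730e-04 -4.12340383e-04]
```

View pics/o8.png

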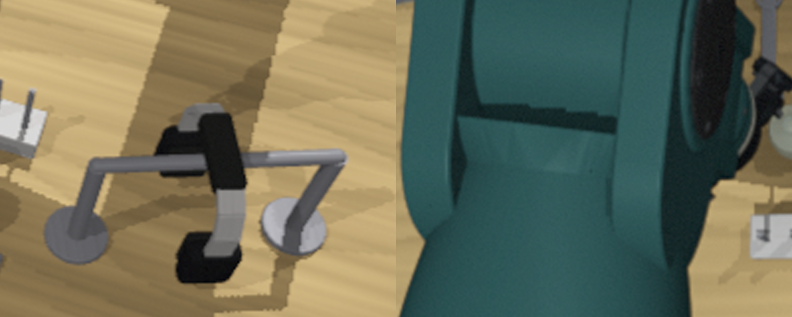

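View pics/scene6.png

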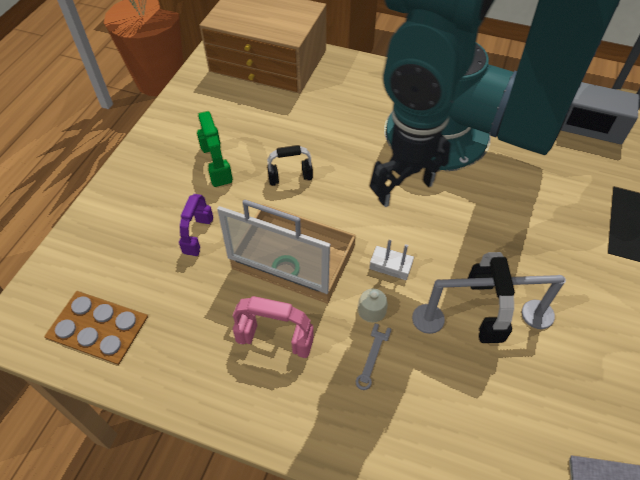

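Request:
jog_arm(
  targets=[
    [1,[5,-15,0],4],
    [1,[9,-28,0],5],
    [1,[10,-34,0],5],
    [1,[10,-34,0],5],
    [1,[10,-34,0],5],
    [1,[10,-34,0],5],
    [1,[9,-30,0],5],
    [1,[6,-24,0],4],
  ],
)

```text
time_s: 14.93
eef_pos: [0.5968, -0.222, 0.3162]
tool_rot: [-0.693, 0.721, 0.0, -0.0]
contact_force: [-0.4, 0.2, 0.3]
finger_gap: 0.994
```

Run:
```python
from ov import *
for n in("scene","top"): cv2.imwrite(f"pics/{n}7.png",viewer.get_image(n)[:,:,::-1])
s=manip.observe(); print(s["eef_pos"],s["finger_gap"],s["tool_rot"])
q=s["tool_rot"];print(np.degrees(np.arctan2(2*q[1]**2-1,2*q[0]*q[1])))
show([(bar((.600,-.2245,.049),-.04,1.552),(0,0,255))],"7","o9",{"scene":(190,120,250,180),"top":(180,120,260,180)})
```

```text
[ 0.59685254 -0.22295126  0.3152645 ] 1.0038392680092818 [-6.91967232e-01  7.21928351e-01  7.52422318e-04 -4.89554030e-04]
177.57215991516745
```

View pics/o9_scene.png

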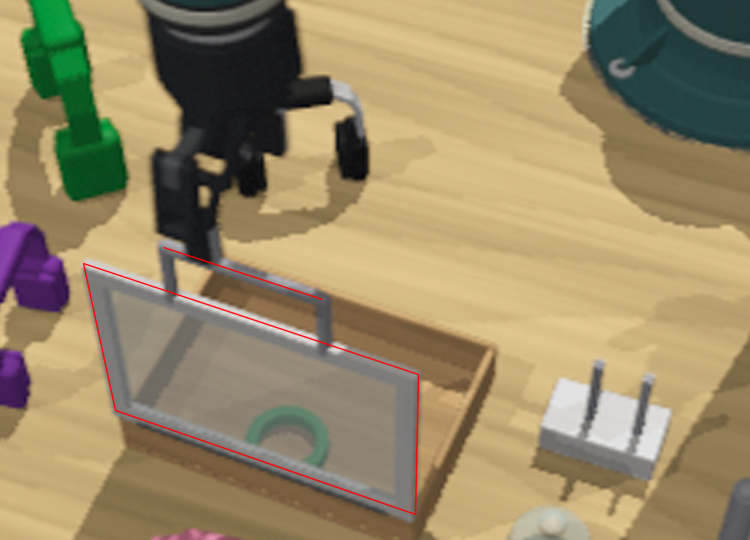

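View pics/o9_top.png

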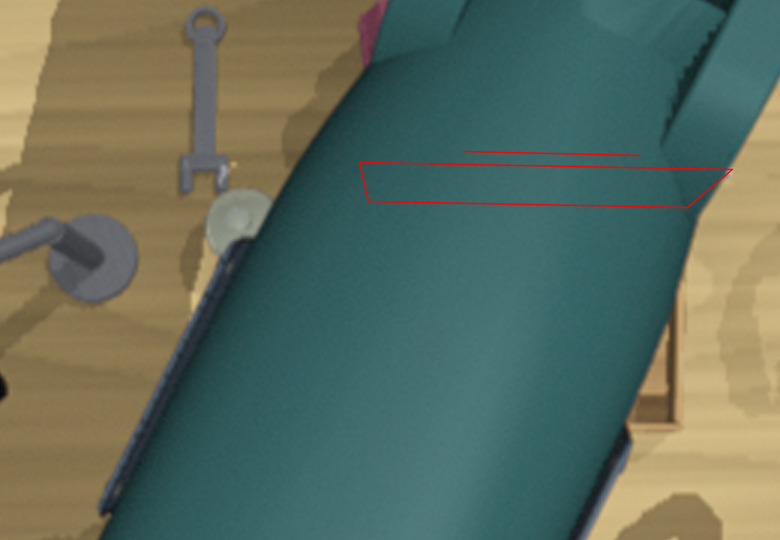

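Request:
jog_arm(
  targets=[
    [1,[-1,-1,-6],0],
    [1,[0,0,-12],0],
    [1,[0,0,-14],0],
    [1,[0,0,-14],0],
    [1,[0,0,-12],0],
    [1,[0,0,-8],0],
    [1,[0,0,-4],0],
    [1,[0,0,0],0],
  ],
)

```text
time_s: 15.7
eef_pos: [0.5952, -0.22, 0.2464]
tool_rot: [-0.692, 0.722, 0.0, -0.0]
contact_force: [0.3, -0.4, 0.1]
finger_gap: 1.0
```

Request:
jog_arm(
  targets=[
    [0.7,[0,0,0],0],
    [0.5,[0,0,0],0],
    [0.4,[0,0,0],0],
    [0.3,[0,0,0],0],
    [0.25,[0,0,0],0],
    [0.25,[0,0,0],0],
    [0.25,[0,0,0],0],
    [0.25,[0,0,0],0],
  ],
  force=20,
)

```text
time_s: 16.37
eef_pos: [0.5956, -0.2208, 0.2469]
tool_rot: [-0.692, 0.722, -0.0, -0.0]
contact_force: [0.3, -0.2, 0.3]
finger_gap: 0.247
```

Run:
```python
from ov import *
for n in("scene",): cv2.imwrite(f"pics/{n}8.png",viewer.get_image(n)[:,:,::-1])
s=manip.observe(); print(s["eef_pos"],s["finger_gap"],s["contact_force"])
show([(bar((.600,-.2245,.049),-.04,1.552),(0,0,255))],"8","o10",{"scene":(190,150,200,150)})
```

```text
[ 0.59560309 -0.22081748  0.24684909] 0.24832479460610374 [-0.6585243  -0.80714603  0.67568843]
```

View pics/o10_scene.png

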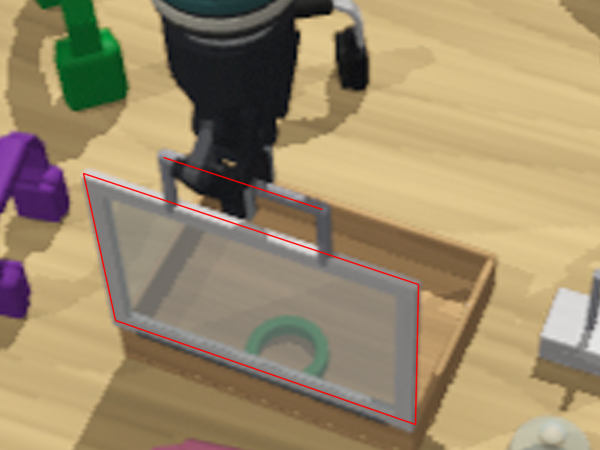

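Request:
jog_arm(
  targets=[
    [0.2,[0,0,0],0],
    [0.16,[0,0,0],0],
    [0.12,[0,0,0],0],
    [0.08,[0,0,0],0],
    [0.05,[0,0,0],0],
    [0.05,[0,0,0],0],
    [0.05,[0,0,0],0],
    [0.05,[0,0,0],0],
  ],
  force=25,
)

```text
time_s: 17.08
eef_pos: [0.5956, -0.2208, 0.2469]
tool_rot: [-0.692, 0.722, -0.0, 0.0]
contact_force: [-0.2, 0.1, 0.9]
finger_gap: 0.102
```

Run:
```python
import numpy as np
th0=1.55
N=64
t=np.linspace(0,1,N+1)
# slow start, cruise, slow end
v=np.minimum(1,np.minimum((t[1:]-.0)/.06+.15,(1-t[:-1])/.15+.12)); s=np.r_[0,np.cumsum(v)]/v.sum()
th=th0*(1-s); d=-.215*(np.cos(th)-np.cos(th0))*1000; z=.215*(np.sin(th)-np.sin(th0))*1000
P=np.c_[d*.999,-d*.04,z].round(0 if 0 else 1); D=np.diff(P,axis=0).round(1)
for i in range(0,N,8): print([[0.05,x.tolist(),0] for x in D[i:i+8]], P[i+8],th[i+8].round(3))
```

```text
[[0.05, [-2.3, 0.1, -0.1], 0], [0.05, [-3.7, 0.1, -0.1], 0], [0.05, [-5.2, 0.2, -0.3], 0], [0.05, [-5.6, 0.3, -0.5], 0], [0.05, [-5.5, 0.2, -0.6], 0], [0.05, [-5.5, 0.2, -0.8], 0], [0.05, [-5.5, 0.2, -0.9], 0], [0.05, [-5.5, 0.3, -1.1], 0]] [-38.8   1.6  -4.4] 1.368
[[0.05, [-5.4, 0.2, -1.2], 0], [0.05, [-5.4, 0.2, -1.3], 0], [0.05, [-5.4, 0.2, -1.5], 0], [0.05, [-5.4, 0.2, -1.6], 0], [0.05, [-5.3, 0.2, -1.7], 0], [0.05, [-5.2, 0.2, -1.9], 0], [0.05, [-5.2, 0.2, -2.0], 0], [0.05, [-5.1, 0.3, -2.2], 0]] [-81.2   3.3 -17.8] 1.16
[[0.05, [-5.1, 0.2, -2.3], 0], [0.05, [-5.0, 0.2, -2.4], 0], [0.05, [-5.0, 0.2, -2.6], 0], [0.05, [-4.9, 0.2, -2.7], 0], [0.05, [-4.8, 0.1, -2.8], 0], [0.05, [-4.7, 0.2, -2.9], 0], [0.05, [-4.7, 0.2, -3.1], 0], [0.05, [-4.6, 0.2, -3.1], 0]] [-120.     4.8  -39.7] 0.953
[[0.05, [-4.5, 0.2, -3.3], 0], [0.05, [-4.4, 0.2, -3.4], 0], [0.05, [-4.3, 0.1, -3.5], 0], [0.05, [-4.3, 0.2, -3.7], 0], [0.05, [-4.1, 0.2, -3.7], 0], [0.05, [-4.0, 0.1, -3.9], 0], [0.05, [-4.0, 0.2, -3.9], 0], [0.05, [-3.8, 0.1, -4.1], 0]] [-153.4    6.1  -69.2] 0.745
[[0.05, [-3.7, 0.2, -4.1], 
[... 347 characters left out ...]
 0.1, -5.0], 0], [0.05, [-2.3, 0.1, -5.1], 0], [0.05, [-2.2, 0.1, -5.2], 0], [0.05, [-2.0, 0.1, -5.2], 0], [0.05, [-1.8, 0.1, -5.2], 0]] [-198.7    8.  -145.3] 0.33
[[0.05, [-1.8, 0.0, -5.3], 0], [0.05, [-1.6, 0.1, -5.4], 0], [0.05, [-1.4, 0.0, -5.3], 0], [0.05, [-1.4, 0.1, -5.5], 0], [0.05, [-1.1, 0.0, -5.4], 0], [0.05, [-1.1, 0.1, -5.5], 0], [0.05, [-0.9, 0.0, -5.5], 0], [0.05, [-0.7, 0.1, -5.5], 0]] [-208.7    8.4 -188.7] 0.122
[[0.05, [-0.6, 0.0, -5.3], 0], [0.05, [-0.4, 0.0, -4.7], 0], [0.05, [-0.3, 0.0, -4.2], 0], [0.05, [-0.2, 0.0, -3.6], 0], [0.05, [0.0, 0.0, -3.0], 0], [0.05, [-0.1, 0.0, -2.4], 0], [0.05, [0.0, 0.0, -1.8], 0], [0.05, [0.0, 0.0, -1.3], 0]] [-210.3    8.4 -215. ] -0.0
```

Request:
jog_arm(
  targets=[
    [0.05,[-2,0,0],0],
    [0.05,[-4,0,0],0],
    [0.05,[-5,0,0],0],
    [0.05,[-6,0,-1],0],
    [0.05,[-5.5,0.5,-0.5],0],
    [0.05,[-5.5,0.5,-0.5],0],
    [0.05,[-5.5,0.5,-1],0],
    [0.05,[-5.5,0,-1],0],
  ],
)

```text
time_s: 17.75
eef_pos: [0.5559, -0.219, 0.2425]
tool_rot: [-0.692, 0.722, 0.0, 0.0]
contact_force: [2.6, 4.7, -6.7]
finger_gap: 0.106
```

Request:
jog_arm(
  targets=[
    [0.05,[-5.5,0,-1.5],0],
    [0.05,[-5.5,0,-1.5],0],
    [0.05,[-5.5,0,-1.5],0],
    [0.05,[-5.5,0,-1.5],0],
    [0.05,[-5.5,0.5,-2],0],
    [0.05,[-5,0.5,-2],0],
    [0.05,[-5,0.5,-2],0],
    [0.05,[-5,0.5,-2],0],
  ],
)

```text
time_s: 18.42
eef_pos: [0.5136, -0.2168, 0.2288]
tool_rot: [-0.692, 0.722, 0.0, 0.0]
contact_force: [1.1, 5.0, -1.9]
finger_gap: 0.102
```

Run:
```python
from ov import *
for n in("scene",): cv2.imwrite(f"pics/{n}9.png",viewer.get_image(n)[:,:,::-1])
s=manip.observe(); print(s["eef_pos"],s["finger_gap"],s["contact_force"])
show([(bar((.600,-.2245,.049),-.04,1.16),(0,0,255))],"9","o11",{"scene":(190,150,200,150)})
```

```text
[ 0.51285854 -0.21685078  0.22858921] 0.10498718666315399 [ 2.81536978  4.60451395 -5.99799542]
```

View pics/o11_scene.png

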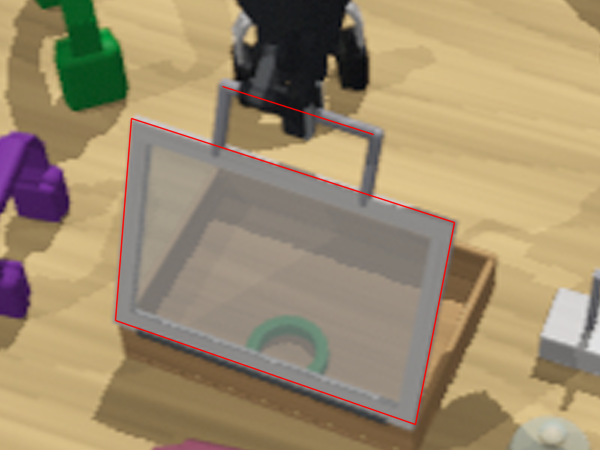

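Request:
jog_arm(
  targets=[
    [0.05,[-5,0.5,-2.5],0],
    [0.05,[-5,0.5,-2.5],0],
    [0.05,[-5,0.5,-2.5],0],
    [0.05,[-5,0.5,-2.5],0],
    [0.05,[-5,0.5,-3],0],
    [0.05,[-4.5,0.5,-3],0],
    [0.05,[-4.5,0,-3],0],
    [0.05,[-4.5,0,-3],0],
  ],
)

```text
time_s: 19.13
eef_pos: [0.4752, -0.2148, 0.2068]
tool_rot: [-0.692, 0.722, -0.0, -0.0]
contact_force: [2.6, -2.8, -2.8]
finger_gap: 0.103
```

Request:
jog_arm(
  targets=[
    [0.05,[-4.5,0,-3.5],0],
    [0.05,[-4.5,0,-3.5],0],
    [0.05,[-4.5,0.5,-3.5],0],
    [0.05,[-4,0,-3.5],0],
    [0.05,[-4,0.5,-3.5],0],
    [0.05,[-4,0,-4],0],
    [0.05,[-4,0.5,-4],0],
    [0.05,[-4,0,-4],0],
  ],
)

```text
time_s: 19.8
eef_pos: [0.4421, -0.2131, 0.1771]
tool_rot: [-0.692, 0.722, -0.0, -0.0]
contact_force: [4.5, -4.5, -4.1]
finger_gap: 0.1
```

Request:
jog_arm(
  targets=[
    [0.05,[-3.5,0,-4],0],
    [0.05,[-3.5,0,-4.5],0],
    [0.05,[-3.5,0,-4.5],0],
    [0.05,[-3.5,0,-4.5],0],
    [0.05,[-3,0,-4.5],0],
    [0.05,[-3,0.5,-4.5],0],
    [0.05,[-3,0,-4.5],0],
    [0.05,[-3,0,-5],0],
  ],
)

```text
time_s: 20.47
eef_pos: [0.4161, -0.212, 0.1409]
tool_rot: [-0.692, 0.722, 0.0, 0.001]
contact_force: [5.3, 1.7, -3.0]
finger_gap: 0.106
```

Request:
jog_arm(
  targets=[
    [0.05,[-3,0,-5],0],
    [0.05,[-2.5,0,-5],0],
    [0.05,[-2.5,0,-5],0],
    [0.05,[-2.5,0,-5],0],
    [0.05,[-2,0,-5],0],
    [0.05,[-2,0,-5],0],
    [0.05,[-2,0,-5],0],
    [0.05,[-2,0,-5],0],
  ],
)

```text
time_s: 21.13
eef_pos: [0.3986, -0.2113, 0.101]
tool_rot: [-0.693, 0.721, -0.0, 0.002]
contact_force: [15.3, 8.1, -5.4]
finger_gap: 0.107
```

Run:
```python
from ov import *
for n in("scene",): cv2.imwrite(f"pics/{n}10.png",viewer.get_image(n)[:,:,::-1])
s=manip.observe(); print(s["eef_pos"],s["finger_gap"],s["contact_force"])
show([(bar((.600,-.2245,.049),-.04,.33),(0,0,255))],"10","o12",{"scene":(190,150,200,150)})
```

```text
[ 0.39833806 -0.2112328   0.10030653] 0.10063112229283702 [15.52532225  6.3506066  -6.78268544]
```

View pics/o12_scene.png

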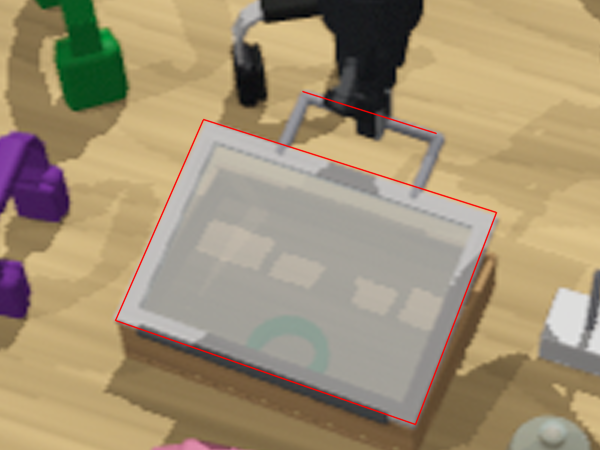

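Request:
jog_arm(
  targets=[
    [0.05,[0,0.5,-5],0],
    [0.05,[-1,0,-5],0],
    [0.05,[-1,0,-5.5],0],
    [0.05,[-1,0,-5.5],0],
    [0.05,[-1,0,-5.5],0],
    [0.05,[-1,0,-5.5],0],
    [0.05,[-1,0,-5.5],0],
    [0.05,[-0.5,0,-5.5],0],
  ],
)

```text
time_s: 21.85
eef_pos: [0.3902, -0.211, 0.0575]
tool_rot: [-0.692, 0.722, 0.001, 0.0]
contact_force: [0.6, 5.4, 0.4]
finger_gap: 0.104
```

Request:
jog_arm(
  targets=[
    [0.05,[-0.5,0,-5],0],
    [0.05,[-0.5,0,-4],0],
    [0.05,[-0.5,0,-3],0],
    [0.05,[0,0,-3],0],
    [0.05,[0,0,-2],0],
    [0.05,[0,0,-2],0],
    [0.05,[0,0,-1],0],
    [0.05,[0,0,-1],0],
  ],
)

```text
time_s: 22.52
eef_pos: [0.3893, -0.2112, 0.0371]
tool_rot: [-0.692, 0.722, 0.0, 0.0]
contact_force: [-2.8, 9.6, 23.1]
finger_gap: 0.105
```

Request:
jog_arm(
  targets=[
    [0.05,[0,0,-1],0],
    [0.05,[0,0,-1],0],
    [0.05,[0,0,-1],0],
    [0.05,[0,0,-1],0],
    [0.05,[0,0,0],0],
    [0.05,[0,0,0],0],
    [0.05,[0,0,0],0],
    [0.05,[0,0,0],0],
  ],
)

```text
time_s: 23.18
eef_pos: [0.3893, -0.2122, 0.0344]
tool_rot: [-0.692, 0.722, -0.001, -0.0]
contact_force: [-8.6, 5.0, 36.4]
finger_gap: 0.104
```

Run:
```python
from ov import *
for n in("scene",): cv2.imwrite(f"pics/{n}11.png",viewer.get_image(n)[:,:,::-1])
s=manip.observe(); print(s["eef_pos"],s["finger_gap"],s["contact_force"])
show([(bar((.600,-.2245,.049),-.04,.0),(0,0,255))],"11","o13",{"scene":(190,150,200,150)})
```

```text
[ 0.38930784 -0.21215233  0.03440963] 0.10170963650034237 [-9.00665574  6.02526074 36.36276104]
```

View pics/o13_scene.png

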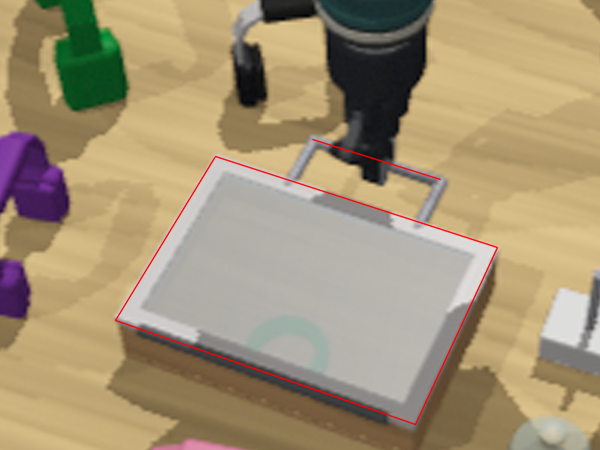

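Request:
jog_arm(
  targets=[
    [0.05,[0,0,1],0],
    [0.05,[0,0,1],0],
    [0.1,[0,0,0],0],
    [0.15,[0,0,0],0],
    [0.2,[0,0,0],0],
    [0.25,[0,0,0],0],
    [0.35,[0,0,0],0],
    [0.35,[0,0,0],0],
  ],
)

```text
time_s: 23.9
eef_pos: [0.3896, -0.2118, 0.0353]
tool_rot: [-0.692, 0.722, 0.0, 0.0]
contact_force: [0.6, 0.4, -0.4]
finger_gap: 0.352
```

Request:
jog_arm(
  targets=[
    [0.35,[0,0,3],0],
    [0.35,[0,0,6],0],
    [0.35,[0,0,10],0],
    [0.35,[0,0,14],0],
    [0.35,[0,0,20],0],
    [0.35,[0,0,25],0],
    [0.35,[0,0,25],0],
    [0.35,[0,0,15],0],
  ],
)

```text
time_s: 24.57
eef_pos: [0.39, -0.2121, 0.1562]
tool_rot: [-0.692, 0.722, -0.001, 0.0]
contact_force: [0.3, -1.1, -0.4]
finger_gap: 0.349
```

Run:
```python
from ov import *
for n in("scene","top"): cv2.imwrite(f"pics/{n}12.png",viewer.get_image(n)[:,:,::-1])
s=manip.observe(); print(s["eef_pos"],s["finger_gap"],s["contact_force"])
show([(bar((.600,-.2245,.049),-.04,.0),(0,0,255))],"12","o14",{"scene":(190,150,200,150)})
```

```text
[ 0.39063057 -0.21258075  0.15602421] 0.34980697283539314 [ 0.64994601 -0.32249357 -0.85763504]
```

View pics/o14_scene.png

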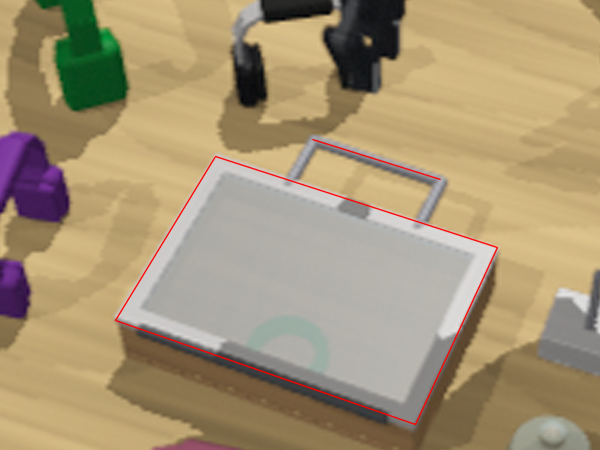

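View pics/top12.png

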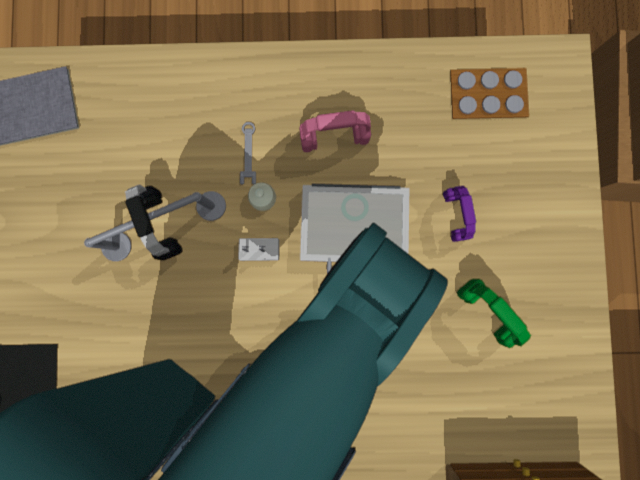

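View pics/scene12.png

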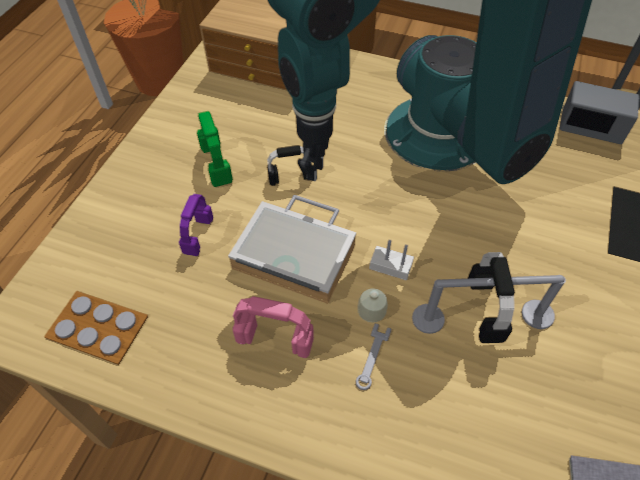

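```bash
python3 -c "
from workcell import manip
print(manip.close_job())"
```

```text
the job is handed in; nothing more can be done
None
```

The headphones are hanging on the bar and the tray cover is closed. I handed the job in at about 25 s on the robot's clock; no verdict was reported.

**What I did:**
- **Headphones:** I lifted the black and grey pair out of the tray by the crown cushion. I turned them across the bar, lowered them until they touched (about 15 N), then let go.
- **Cover:** I took it by the bar handle and lowered it along the hinge's arc until it rested on the rim, then let go and backed off.

**Last checks:**
- In both cameras the headphones hang near the middle of the bar, one ear cup on each side.
- In the scene camera the cover's outline matches the fully closed position.
- The ring shows through the pane in its place.
- The wrench, dome, block and look-alike headphones show no visible change from the first pictures.
- The gripper was clear of everything, with contact force near zero.

**What disagreed or went less well:**
- The two camera views disagreed by about 2–3 mm on the bar and tray. Triangulating the cushion's corners put it about 20 mm too high with poor agreement, so I set its pose by fitting the headphones' given size to both pictures.
- At the end of closing I pressed down further than needed. The wrist force reached about 36 N, with the fingers slipping down on the handle, before I eased off.

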